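# Unlock a spring-loaded bolt and hold its hidden head from turning back

### The job

Pull the red locking pin out of the fixture and stand it upright in the aluminium cup. Then reach down into the narrow gap behind the blue bracket plate, grip the hidden hexagonal bolt head, turn it counter-clockwise (seen from above) until the orange pointer lines up with the green mark, and keep gripping it there so that its spring cannot turn it back: finish while still holding the head. Leave the other things on the bench alone.

Things in the scene. Friction and masses are not known exactly. Their poses are not given: they have to be found in the camera images.
- bracket: fixed bolt fixture on the bench: grey base plate 120 x 210 x 20 mm with two upright blue bracket plates, parallel to the fixture's y axis, 6 mm thick and 100 mm long (y -50 to +50 mm), inner faces at x = -35 and +35 mm (70 mm gap, open above and at both ends), tops 85 mm above the bench. Origin on the bench directly under the bolt axis, z up; base plate x -60..60, y -135..+75 mm. Yaw varies.
- bolt_head (a point): steel hexagonal head, 20 mm across flats, 24 mm tall, hidden in the gap between the blue plates. Point on the vertical bolt axis at mid height of the head, 48 mm above the bench (underside at 36, top at 60 mm). Its x axis points along the orange pointer and is square to one pair of flats (flats at every 60 degrees), z up. It turns with the bolt and pointer.
- bolt (a joint): turning of bolt, head and pointer together about the vertical axis, rad: 0 at its rest stop, grows counter-clockwise seen from above, up to 0.95. A spring turns it back to 0: 0.03 N m at rest, rising 0.15 N m per rad. At rest the pointer points 0.3 rad clockwise of the fixture's -y axis. While the locking pin is in its hole it blocks the pointer at less than about 0.1 rad.
- pointer_tip (a point): tip of the orange pointer, a bar 5 mm high with its top 29.5 mm above the bench, sticking out of the gap 100 mm from the bolt axis; under the head there is an orange hub 24 mm wide up to 30 mm above the bench
- mark: green tab fixed on the base plate, 18 x 7 x 12 mm, centred 114 mm from the bolt axis. Origin on the bolt axis, 20 mm above the bench; its x axis points from the bolt axis to the tab, so the pointer is on the mark when the x axes of bolt_head and mark agree. 0.4 to 0.7 rad counter-clockwise of the rest position.
- lock_pin: loose red pin, 125 mm long, 50 g, standing upright 14 mm deep in an 11.5 mm hole in the base plate, its flange (22 mm wide, 14 to 17 mm above its foot) on the plate, 75 mm from the bolt axis, counter-clockwise next to the pointer. Shaft 10 mm thick; round grip 16 mm thick from 78 to 125 mm above its foot. Origin: centre of its foot, 6 mm above the bench at the start; z along the pin to the grip.
- cup: open aluminium cup, fixed to the bench, 75 mm high, 60 mm across the rim, wall 4 mm. Origin at the centre of its underside.
- cup_in (a point): centre of the cup's inner floor, z up
- slide_box: green slide box 35 x 85 x 36 mm, bystander, origin centre of underside
- timer: white timer 58 x 64 x 18 mm, bystander, origin centre of underside. Beside it stands a tall fixed microscope (x over 0.35, y over 0.3 m); a tall cabinet stands behind the work (x over 0.64 m).
- marker_blue: white marker pen with a blue cap 16 x 130 x 17 mm, lying, bystander, origin centre of underside
- small_blue_bottle: dark blue bottle 54 mm wide, 95 mm tall, bystander, origin centre of underside

How it is judged:
By the outcome, as a careful person would: the job done as asked, in the order asked, and still so for the second after the job is handed in, while the arm keeps its last pose, push and grip.
It also fails if it takes over 54 s, if anything falls off the work surface, if the arm or the gripper's body presses on something with over 40 N, if the wrist force passes 120 N, or if a joint passes its speed limit or range.

### The arm

A 6-joint arm with a two-finger parallel gripper is mounted at the origin on a cart in front of the work surface, level with it; the furniture and walls round the work are solid. World frame = base frame: x ahead of the robot, y to its left, z up, the work surface at z = 0. Lengths are in m, angles in rad, forces in N, time in s.
With the tool pointing down it reaches from about 0.325 to 0.775 m from the base axis. Payload 5.5 kg.
Tool frame: the origin (TCP) lies between the finger pads, 19 mm behind the fingertips; this is the grasp point; z points along the fingers, y is the line along which they close (so a half turn about z gives the same grasp; the last joint's range is limited). The gripper opens to 85 mm and grips with 20 to 120 N. Pads are 22 mm wide; open, the fingers measure 114 mm over their backs; the gripper's body (76 mm by 85 mm) begins 54 mm behind the grasp point. The pads swing forward as they close: fully open they stand 13 mm farther back than shut.
Start: joints at [-1.304, 0.091, 1.231, -0, 1.82, -0.057], TCP at [0.191, -0.569, 0.25] pointing down, gripper open.
Joint ranges: [-2.87, 2.87], [-0.86, 2.18], [0.17, 2.46], [-1.51, 4.65], [0.06, 2.69], [-2.65, 2.65]. Speed limits (rad/s): [2.57, 2.57, 3.01, 3.14, 3.14, 3.14].

### API

Orientations are given as a unit quaternion [w, x, y, z].
In Python, from plant import monitor, viewer, job_done gives the robot as it stands.
- The arm moves only by the shell command python3 -m handwheel 'ROWS' [FORCE]. ROWS is JSON, a list of rows, each a list of 3 entries, a list of its own where there are three numbers: the turn, a rotation vector about the tool's x, y, z in degrees, then the shift along the tool's x, y, z in mm, then the finger opening in mm, from 0 to 85.4. A call has 1 to 8 rows; each row is the pose to reach, as a shift and turn from the pose commanded when the call began, along the tool's axes at that moment; what a row does not reach only later rows make up. A row lasts 1/8 s, in which the tool goes at most 62.5 mm and 10.7 degrees, less where a joint would pass 70% of its speed; a pose out of reach is approached as far as the arm can. A call with a gripper value outside its range is refused whole. The fingers move at their own pace and stop on an object; FORCE is the grip in N (left out, the last holds). Time passes only in rows, so rows that repeat a pose let the fingers close. It gives the time, the measured TCP pose, the force, the opening and the grip force at its end, in the units of the state.
- monitor.sense(): the state, without advancing time (a new reading comes with each control period).
- viewer.snapshot(name): name is "side" or "top" or "wrist"; returns (picture, depth): 400x640x3 uint8, blue, green, red; 400x640 float32, m along the optical axis (not along the pixel's ray), 0 where there is no reading.
- viewer.calibration(name): a dict with "K" (3x3 intrinsics, pixels), "extrinsics" (4x4, takes a point from camera to world coordinates). Camera axes: x right, y down, z forward; pixel columns grow to the right and rows downward; lengths in m; the calibration is good to about 2 mm. A picture is of the moment at which its call begins: read the wrist's pose just before it. calibration takes no time and is no camera call; for the wrist camera it gives the pose at the moment of the call.
- job_done(): hands the job in; it is judged then, once.
Trained networks look in the newest picture that a camera, given by its name, has taken for a name from the list of things; names that differ only in an ending like _2 or _b are one class to them, and where a whole thing is asked for, a point or a joint stands for the part that bears it (a point fixed in the world has none). Each returns a list of dicts, best first, with "conf" (0 to 1); they miss things now and then, are a little off and sometimes report something else, mostly with a low value. They report only what shows in the picture. A call takes as long as a camera call.
- viewer.search_frame(camera, name): "box" ([left, top, right, bottom] as shares, 0 to 1, of the picture: columns of its width, rows of its height, round what is visible of it).
- viewer.place_of(camera, name): "point" ([row, column] as shares, 0 to 1, of the picture: columns of its width, rows of its height: a listed point, or the origin of a listed thing).
The state is a dict: "time": time; "joint_positions": joint angles; "dq": joint speeds; "joint_efforts": joint torques, N m; "eef_pos": TCP position; "tcp_rot": TCP orientation; "force": force on the tool from outside, world axes, zero at the start; "ft_torque": the same for the moment, N m; "width": finger opening in m; "grip_force": force on a finger pad.
Only numpy, scipy, OpenCV 4.12 (cv2) and the standard library are available. Lean on these libraries where they do the work, as an engineer would, in place of code of your own. Each camera call takes 0.05 s, during which the arm holds its last target. There are 200 camera calls.

## Working session

There is one attempt and no reset: what is moved stays moved. The work goes in short steps, Python scripts to look and compute and a shell command to move; the robot and the scene stay as the last step left them, time stands still between calls to the robot, and variables do not carry over. Pictures are saved under pics/ and viewed, at most 10 in all, crops included, and the job is handed in when it is done.

```bash
mkdir -p pics; ls; cat > h.py <<'E'
import numpy as np, cv2
from scipy.spatial.transform import Rotation as R
from plant import monitor, viewer, job_done
def cloud(cam):
    c=viewer.calibration(cam); K=np.array(c["K"]);T=np.array(c["extrinsics"])
    img,d=viewer.snapshot(cam)
    v,u=np.mgrid[:d.shape[0],:d.shape[1]]
    p=np.stack([(u-K[0,2])/K[0,0]*d,(v-K[1,2])/K[1,1]*d,d],-1)@T[:3,:3].T+T[:3,3]
    p[d==0]=np.nan
    return img,d,p,K,T
def ray(K,T,rc,z):
    u,v=rc[1]*640,rc[0]*400
    r=T[:3,:3]@np.array([(u-K[0,2])/K[0,0],(v-K[1,2])/K[1,1],1]);o=T[:3,3]
    return o+r*(z-o[2])/r[2]
def project(K,T,P):
    q=(np.asarray(P)-T[:3,3])@T[:3,:3]
    return q[:,:2]/q[:,2:]*[K[0,0],K[1,1]]+K[:2,2]
def tcp():
    s=monitor.sense(); q=s["tcp_rot"]
    return np.array(s["eef_pos"]),R.from_quat([q[1],q[2],q[3],q[0]]),s
def goto(P,yaw):
    """shift in tool mm and turn deg for pointing-down tool, closing (y) axis at world angle yaw"""
    p,r,s=tcp()
    y=np.array([np.cos(yaw),np.sin(yaw),0]);z=np.array([0,0,-1.])
    if y@r.as_matrix()[:,1]<0:y=-y
    t=R.from_matrix(np.stack([np.cross(y,z),y,z],1))
    print("turn",np.degrees((r.inv()*t).as_rotvec()).round(1),"shift",(r.inv().apply(np.array(P)-p)*1000).round(1))
E
python3 - <<'E'
from h import *
p,r,s=tcp();print(p,r.as_matrix().round(3),s["time"],s["width"])
for cam in("top","side"):
    img,d,P,K,T=cloud(cam);cv2.imwrite(f"pics/{cam}0.png",img);print(cam,T.round(3).tolist())
    for n,z in dict(bracket=0,bolt_head=.048,pointer_tip=.029,mark=.02,lock_pin=.006,cup=0,cup_in=.004,slide_box=0,timer=0,marker_blue=0,small_blue_bottle=0).items():
        for o in viewer.place_of(cam,n)[:2]:
            print(n,round(o["conf"],2),(np.array(o["point"])*[400,640]).round(),ray(K,T,o["point"],z).round(4))
E
```

```text
pics
[ 0.19082512 -0.56856665  0.24882095] [[ 0.948  0.318 -0.001]
 [ 0.318 -0.948  0.002]
 [ 0.    -0.002 -1.   ]] 0.0 0.08528163618400043
top [[0.022, -0.983, 0.184, 0.239], [-1.0, -0.023, -0.003, -0.11], [0.008, -0.184, -0.983, 1.366], [0.0, 0.0, 0.0, 1.0]]
bracket 0.72 [210. 269.] [0.484  0.0674 0.    ]
bolt_head 0.64 [206. 275.] [0.4866 0.0436 0.048 ]
pointer_tip 0.49 [216. 302.] [ 0.4618 -0.0426  0.029 ]
lock_pin 0.64 [212. 298.] [ 0.4772 -0.0259  0.006 ]
cup 0.86 [214. 359.] [ 0.4754 -0.2262  0.    ]
cup 0.35 [217. 300.] [ 0.462  -0.0346  0.    ]
cup_in 0.84 [215. 354.] [ 0.4736 -0.2082  0.004 ]
slide_box 0.74 [206. 397.] [ 0.5051 -0.3505  0.    ]
timer 0.76 [227. 204.] [0.4223 0.2737 0.    ]
marker_blue 0.75 [248. 329.] [ 0.3625 -0.1286  0.    ]
small_blue_bottle 0.58 [197. 441.] [ 0.54   -0.4957  0.    ]
side [[0.995, -0.015, 0.102, 0.34], [-0.1, -0.395, 0.913, -1.098], [0.026, -0.919, -0.394, 0.472], [0.0, 0.0, 0.0, 1.0]]
bracket 0.95 [196. 325.] [ 0.481  0.043 -0.   ]
bolt_head 0.48 [179. 329.] [0.494  0.0647 0.048 ]
pointer_tip 0.57 [200. 320.] [ 0.4568 -0.051   0.029 ]
mark 0.35 [174. 296.] [0.3992 0.2006 0.02  ]
lock_pin 0.53 [203. 329.] [ 0.4872 -0.0215  0.006 ]
cup 0.82 [238. 336.] [ 0.4784 -0.2269  0.    ]
cup_in 0.87 [232. 336.] [ 0.4834 -0.2007  0.004 ]
slide_box 0.77 [267. 355.] [ 0.5031 -0.3576 -0.    ]
timer 0.42 [172. 299.] [0.4151 0.2752 0.    ]
marker_blue 0.71 [225. 287.] [ 0.3621 -0.1508  0.    ]
small_blue_bottle 0.87 [305. 388.] [ 0.5416 -0.4945  0.    ]
small_blue_bottle 0.43 [267. 356.] [ 0.504 -0.358 -0.   ]
```

```bash
python3 - <<'E'
import cv2,numpy as np
a=cv2.imread("pics/top0.png")[140:290,190:460];b=cv2.imread("pics/side0.png")[120:320,230:430]
cv2.imwrite("pics/c0.png",np.hstack([cv2.resize(a,(450,250),interpolation=2),cv2.resize(b[:,:],(250*1,250),interpolation=2)]))
cv2.imwrite("pics/c0.png",cv2.resize(b,(600,600),interpolation=2))
cv2.imwrite("pics/c1.png",cv2.resize(a,(800,444),interpolation=2))
E
```

```text
(no output)
```

View pics/c1.png

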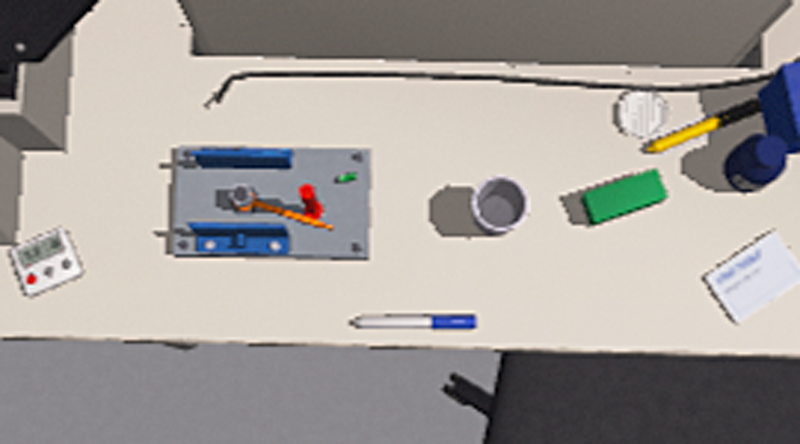

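View pics/c0.png

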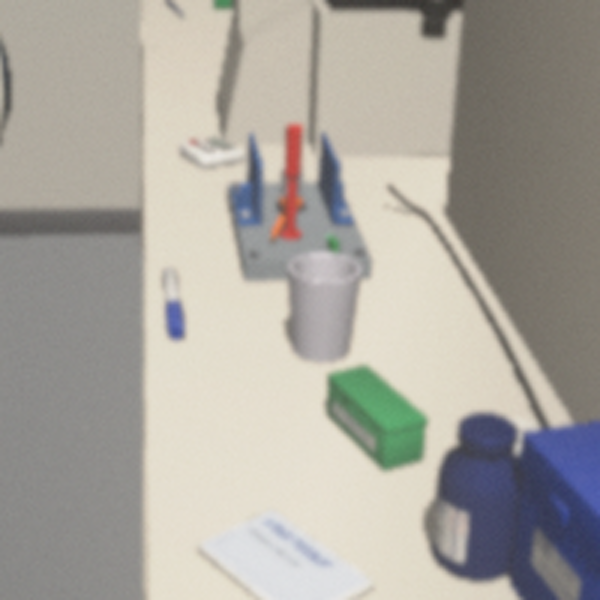

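The top crop shows the fixture with the bolt at about (240,195), the red pin at (307,190) to (315,215), the orange tip at (330,228), the green tab at (345,178) and the cup at (500,203). The side crop agrees with this. Next I'll move the wrist camera over the fixture.

```bash
python3 -m handwheel '[[[0,0,0],[200,-180,-50],85],[[0,0,0],[421,-375,-50],85],[[0,0,0],[421,-375,-50],85],[[0,0,0],[421,-375,-50],85],[[0,0,0],[421,-375,-50],85],[[0,0,0],[421,-375,-50],85],[[0,0,0],[421,-375,-50],85],[[0,0,0],[421,-375,-50],85]]' 40
python3 - <<'E'
from h import *
p,r,s=tcp();print(p,r.as_matrix().round(3),s["time"],np.round(s["joint_positions"],2))
img,d,P,K,T=cloud("wrist");cv2.imwrite("pics/w0.png",img);print(T.round(3).tolist())
for n,z in dict(bracket=0,bolt_head=.048,pointer_tip=.029,mark=.02,lock_pin=.006,cup=0,cup_in=.004).items():
    for o in viewer.place_of("wrist",n)[:2]:
        print(n,round(o["conf"],2),(np.array(o["point"])*[400,640]).round(),ray(K,T,o["point"],z).round(4))
E
```

```text
time: 2.2
eef_pos: [0.4384, -0.1349, 0.2954]
tcp_rot: [0.0, 0.987, 0.161, 0.0]
force: [-0.1, -0.5, 0.9]
width: 0.085
grip_force: 0.0
[ 0.43844956 -0.13488249  0.29539573] [[ 0.948  0.318  0.001]
 [ 0.318 -0.948 -0.001]
 [ 0.001  0.001 -1.   ]] 2.2 [-0.37 -0.27  1.49 -0.    1.92  0.87]
[[0.318, -0.908, -0.271, 0.507], [-0.948, -0.305, -0.091, -0.112], [0.001, 0.286, -0.958, 0.42], [0.0, 0.0, 0.0, 1.0]]
bolt_head 0.77 [ 56. 144.] [0.486  0.0604 0.048 ]
pointer_tip 0.88 [114. 238.] [ 0.4592 -0.0363  0.029 ]
mark 0.49 [148. 396.] [ 0.4793 -0.212   0.02  ]
mark 0.26 [166. 509.] [ 0.5004 -0.3419  0.02  ]
lock_pin 0.92 [ 92. 229.] [ 0.477  -0.0164  0.006 ]
cup 0.67 [146. 398.] [ 0.4806 -0.2183  0.    ]
cup_in 0.85 [144. 397.] [ 0.4824 -0.2155  0.004 ]
```

View pics/w0.png

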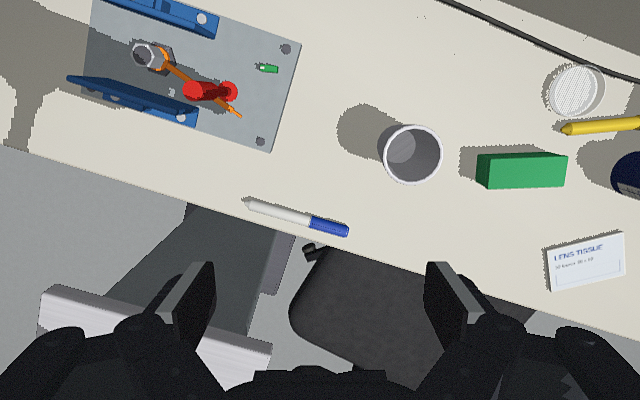

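The wrist view shows the hex head at (145,55), the pin grip at (197,90) with its foot at (228,92), the pointer tip at (240,115), the mark at (267,68) and the cup rim at (410,153). I'll measure these with depth.

```bash
cat >> h.py <<'E'
def circ(q):
    A=np.c_[2*q,np.ones(len(q))];s=np.linalg.lstsq(A,(q**2).sum(1),rcond=None)[0]
    return s[:2],np.sqrt(s[2]+s[:2]@s[:2])
def scene(tag=None):
    img,d,P,K,T=cloud("wrist")
    if tag: cv2.imwrite(f"pics/{tag}.png",img)
    hsv=cv2.cvtColor(img,cv2.COLOR_BGR2HSV);h,s,v=[hsv[...,i].astype(int) for i in range(3)]
    red=((h<5)|(h>174))&(s>170)&(v>90); org=(h>=7)&(h<20)&(s>170)&(v>90); grn=(h>45)&(h<80)&(s>120)&(v>60)
    return img,P,K,T,red,org,grn,s
E
python3 - <<'E'
from h import *
img,P,K,T,red,org,grn,s=scene()
z=P[...,2]
g=P[red&(z>.05)];zt=np.nanmax(g[:,2]);t=g[g[:,2]>zt-.004];print("pin top",zt,t.mean(0),circ(t[:,:2]),len(t))
f=P[red&(z<.045)];print("flange",len(f),f.mean(0))
for n,m in(("org",org),("grn",grn)):
    q=P[m&(np.abs(P[...,0]-.47)<.07)&(np.abs(P[...,1])<.12)];print(n,len(q),np.nanmedian(q,0),np.nanmin(q,0),np.nanmax(q,0))
m=(np.hypot(P[...,0]-.475,P[...,1]+.22)<.045)&(z>.068)&(z<.085);q=P[m];print("cup",len(q),np.median(q[:,2]),circ(q[:,:2]))
m=(np.hypot(P[...,0]-.485,P[...,1]-.055)<.022)&(z>.052)&(z<.068);q=P[m];print("hex",len(q),np.median(q,0),(q.min(0)+q.max(0))/2)
m=(z>.075)&(z<.095)&(P[...,1]>-.05)&~red;q=P[m];l=q[:,0]<.485
for k in(l,~l):
    a=q[k];c=a.mean(0);e=np.linalg.svd(a[:,:2]-c[:2],full_matrices=False)[2][0];print("plate",len(a),c,np.degrees(np.arctan2(e[1],e[0])))
E
```

```text
pin top 0.13389456418497248 [ 0.47804667 -0.01870119  0.1317823 ] (array([ 0.47803896, -0.01866654]), np.float64(0.00546691990246317)) 330
flange 233 [ 0.47893033 -0.02056926  0.02529671]
org 421 [0.4787927  0.03144122 0.03021625] [ 0.45789008 -0.0400211   0.02233833] [0.4987226  0.05936286 0.0863556 ]
grn 105 [ 0.51437146 -0.05625818  0.03271865] [ 0.50931318 -0.06372913  0.02128248] [ 0.51873598 -0.04582764  0.03462577]
cup 961 0.07527741712070596 (array([ 0.48122064, -0.21549152]), np.float64(0.027348783103722605))
hex 522 [0.48712825 0.05435179 0.06102764] [0.48680729 0.05611813 0.05802919]
plate 986 [0.45034981 0.05263217 0.08443108] -85.9130563409913
plate 622 [0.52450507 0.03566507 0.08471723] -88.47843349906283
```

```bash
python3 -m handwheel '[[[0,0,0],[50,-65,40],85],[[0,0,0],[75,-98,80],85],[[0,0,0],[75,-98,110],85],[[0,0,0],[75,-98,110],85]]' 40
python3 - <<'E'
from h import *
goto([.478,-.0187,.112],np.radians(-71.5))
img,P,K,T,red,org,grn,s=scene("w1")
p,r,_=tcp();z=P[...,2];g=P[red&(z>.05)];t=g[g[:,2]>np.nanmax(g[:,2])-.003]
if len(t): print(t.mean(0),circ(t[:,:2]),len(t))
E
```

```text
time: 3.15
eef_pos: [0.4759, -0.02, 0.1809]
tcp_rot: [-0.001, 0.987, 0.161, -0.004]
force: [0.1, -0.4, -0.2]
width: 0.0849
grip_force: 0.0
turn [-0.2  0.4  0.1] shift [ 2.9 -0.3 68.9]
[ 0.47839154 -0.01808443  0.13176523] (array([ 0.4783299 , -0.01808553]), np.float64(0.005356563051084652)) 590
```

```bash
python3 -m handwheel '[[[0,0,0],[3,-1,35],85],[[0,0,0],[3,-1,69],85],[[0,0,0],[3,-1,69],40],[[0,0,0],[3,-1,69],10],[[0,0,0],[3,-1,69],10],[[0,0,0],[3,-1,69],10],[[0,0,0],[3,-1,69],10],[[0,0,0],[3,-1,69],10]]' 40
```

```text
time: 4.2
eef_pos: [0.481, -0.0179, 0.1177]
tcp_rot: [0.0, 0.987, 0.161, 0.001]
force: [-1.3, -0.4, 5.4]
width: 0.0142
grip_force: 39.4
```

```bash
python3 -m handwheel '[[[0,0,0],[0,0,0],10],[[0,0,0],[0,0,-8],10],[[0,0,0],[0,0,-16],10],[[0,0,0],[0,0,-26],10]]' 50
python3 - <<'E'
from h import *
img,P,K,T,red,org,grn,s=scene("w2")
E
```

```text
time: 4.7
eef_pos: [0.4802, -0.0181, 0.1427]
tcp_rot: [0.0, 0.987, 0.161, -0.0]
force: [0.4, -0.8, -0.2]
width: 0.0144
grip_force: 51.8
```

View pics/w2.png

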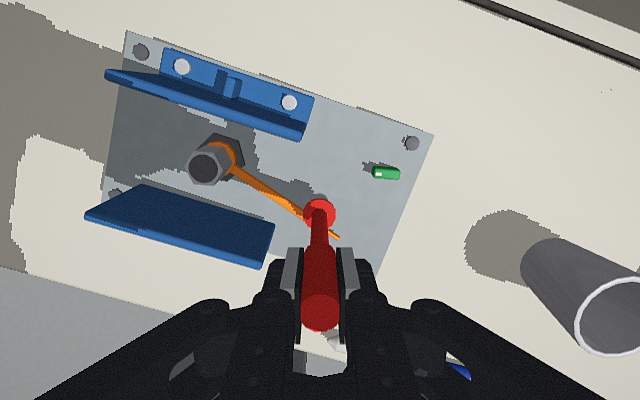

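The pin is held upright between the pads, with its flange at (318,212) now off the plate. I'll lift it and carry it over the cup.

```bash
python3 -m handwheel '[[[0,0,0],[0,0,-45],10],[[0,0,0],[0,0,-78],10],[[0,0,0],[-12,40,-78],10],[[0,0,0],[-30,90,-78],10],[[0,0,0],[-48,145,-78],10],[[0,0,0],[-62,187,-78],10],[[0,0,0],[-62,187,-78],10],[[0,0,0],[-62,187,-78],10]]' 50
python3 - <<'E'
from h import *
img,P,K,T,red,org,grn,s=scene("w3")
p,r,st=tcp();z=P[...,2];print(p,r.as_rotvec(),st["width"])
m=(np.hypot(P[...,0]-.481,P[...,1]+.216)<.045)&(z>.068)&(z<.082)&~red;q=P[m];print("cup",len(q),np.median(q[:,2]),circ(q[:,:2]))
g=P[red]
for a in np.arange(.1,.25,.01):
    t=g[(g[:,2]>a)&(g[:,2]<a+.01)]
    if len(t)>10: print(round(a,2),t.mean(0),len(t),r.inv().apply(t.mean(0)-p).round(4))
E
```

```text
time: 5.75
eef_pos: [0.481, -0.2148, 0.2201]
tcp_rot: [-0.0, 0.987, 0.161, 0.0]
force: [1.1, 1.3, -0.1]
width: 0.0135
grip_force: 51.8
[ 0.48116466 -0.21427521  0.22020451] [-3.10000457e+00 -5.07550167e-01 -6.11484024e-04] 0.014140665719933733
cup 1141 0.07533348971315179 (array([ 0.48167856, -0.21612257]), np.float64(0.027315095651614666))
0.12 [ 0.4808068  -0.21458019  0.12605105] 508 [-0.0005  0.0002  0.0942]
0.13 [ 0.48187759 -0.21469282  0.1351816 ] 66 [0.0005 0.0006 0.085 ]
0.14 [ 0.48170595 -0.21471167  0.14547094] 79 [0.0003 0.0006 0.0747]
0.15 [ 0.48199964 -0.21483612  0.15535331] 82 [0.0006 0.0008 0.0649]
0.16 [ 0.48206289 -0.21492076  0.16503016] 93 [0.0006 0.0009 0.0552]
0.17 [ 0.48219977 -0.21476302  0.17463494] 101 [0.0008 0.0008 0.0456]
0.18 [ 0.48474783 -0.21365837  0.18850569] 45 [0.0036 0.0006 0.0317]
0.19 [ 0.48443356 -0.2140117   0.19536311] 230 [0.0032 0.0008 0.0248]
0.2 [ 0.48435142 -0.21366609  0.20520689] 285 [0.0032 0.0004 0.015 ]
0.21 [ 0.48441528 -0.21365825  0.21508229] 350 [0.0033 0.0005 0.0051]
0.22 [ 0.4843936  -0.21364243  0.22517588] 420 [ 0.0033  0.0004 -0.005 ]
0.23 [ 0.47916999 -0.21562367  0.2337538 ] 1368 [-0.0023  0.0006 -0.0136]
```

View pics/w3.png

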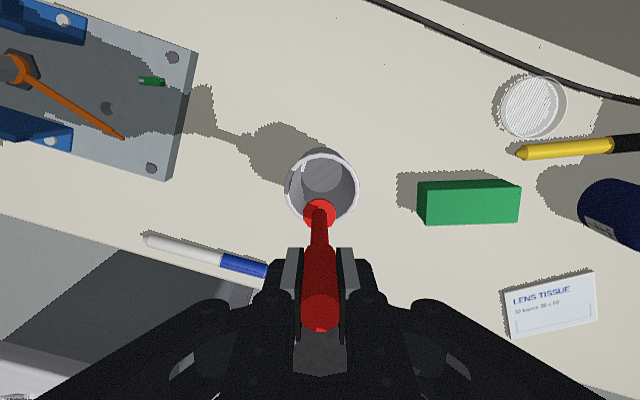

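The pin hangs vertical over the cup, with its flange at (319,212) and the rim centred at (322,188). I'll lower it.

```bash
python3 -m handwheel '[[[0,0,0],[2,2,30],10],[[0,0,0],[2,2,65],10],[[0,0,0],[2,2,90],10],[[0,0,0],[2,2,98],10],[[0,0,0],[2,2,98],10]]' 50
python3 -m handwheel '[[[0,0,0],[0,0,2],10],[[0,0,0],[0,0,4],10],[[0,0,0],[0,0,4],10]]' 50
```

```text
time: 6.42
eef_pos: [0.4838, -0.2156, 0.1222]
tcp_rot: [-0.0, 0.987, 0.162, 0.0]
force: [0.2, -0.1, 1.1]
width: 0.0138
grip_force: 51.8
time: 6.8
eef_pos: [0.4837, -0.2164, 0.1183]
tcp_rot: [0.0, 0.987, 0.161, 0.0]
force: [-0.4, -0.3, 0.1]
width: 0.0139
grip_force: 51.8
```

```bash
python3 -m handwheel '[[[0,0,0],[0,0,1],10],[[0,0,0],[0,0,2],10],[[0,0,0],[0,0,2],10]]' 50
python3 - <<'E'
from h import *
img,P,K,T,red,org,grn,s=scene("w4");p,r,st=tcp();g=P[red];print(p,np.nanpercentile(g[:,2],[2,90,98,99.5]))
E
python3 -m handwheel '[[[0,0,0],[0,0,1],10],[[0,0,0],[0,0,2],10],[[0,0,0],[0,0,2],10]]' 50
```

```text
time: 7.18
eef_pos: [0.4838, -0.2165, 0.1166]
tcp_rot: [0.0, 0.987, 0.161, 0.0]
force: [-0.3, -0.3, 4.3]
width: 0.0141
grip_force: 52.4
[ 0.48379992 -0.21651735  0.11666905] [0.02178223 0.13096416 0.13147313 0.131784  ]
time: 7.6
eef_pos: [0.4842, -0.2166, 0.1165]
tcp_rot: [0.001, 0.987, 0.161, 0.001]
force: [-2.9, 1.9, 12.0]
width: 0.0139
grip_force: 53.5
```

The pin is seated on the floor: force is up and z has stopped changing. I'll unload, open gently and lift away.

```bash
python3 -m handwheel '[[[0,0,0],[0,0,-1.5],10],[[0,0,0],[0,0,-1.5],10],[[0,0,0],[0,0,-1.5],18],[[0,0,0],[0,0,-1.5],24],[[0,0,0],[0,0,-1.5],35],[[0,0,0],[0,0,-1.5],50],[[0,0,0],[0,0,-1.5],50]]' 20
python3 -m handwheel '[[[0,0,0],[0,0,-10],50],[[0,0,0],[0,0,-40],50],[[0,0,0],[0,0,-80],50],[[0,0,0],[0,0,-120],50],[[0,0,0],[-30,0,-140],50],[[0,0,0],[-30,0,-140],50]]' 20
python3 - <<'E'
from h import *
img,P,K,T,red,org,grn,s=scene("w5");p,r,st=tcp();g=P[red];print(p)
for a in np.arange(0.02,.14,.01):
    t=g[(g[:,2]>a)&(g[:,2]<a+.01)]
    if len(t)>10: print(round(a,2),t.mean(0),len(t))
E
```

```text
time: 8.48
eef_pos: [0.4835, -0.2163, 0.1153]
tcp_rot: [-0.0, 0.987, 0.161, -0.0]
force: [0.3, -1.1, 0.3]
width: 0.0499
grip_force: 0.0
time: 9.22
eef_pos: [0.4549, -0.2267, 0.2591]
tcp_rot: [0.002, 0.987, 0.161, 0.002]
force: [1.1, -0.4, 0.0]
width: 0.0496
grip_force: 0.0
[ 0.4552169  -0.22624905  0.25711744]
0.02 [ 0.48489082 -0.21585006  0.02284265] 178
0.04 [ 0.48492928 -0.21549352  0.04428126] 11
0.08 [ 0.48762549 -0.21484799  0.08627732] 15
0.09 [ 0.48785521 -0.21584013  0.09491668] 26
0.1 [ 0.48725026 -0.21539421  0.10500217] 26
0.11 [ 0.48798083 -0.21571697  0.1147858 ] 32
0.12 [ 0.48349994 -0.21668251  0.12791518] 82
0.13 [ 0.48179677 -0.21719998  0.13085779] 311
```

View pics/w5.png

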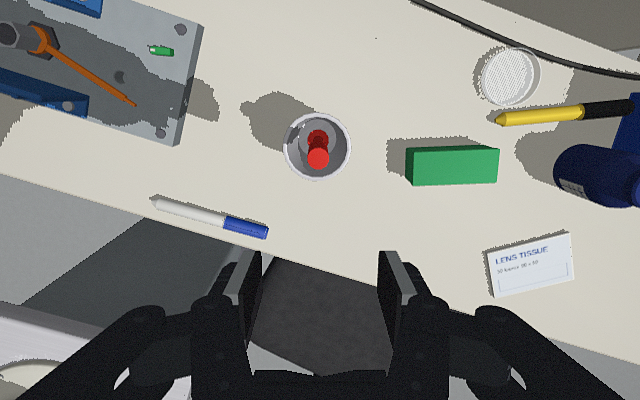

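The pin stands upright, centred in the cup at (318,148). Next I'll go over the fixture and turn the tool to the bolt flats.

```bash
python3 -m handwheel '[[[0,0,8],[14,-60,0],40],[[0,0,16],[27,-120,0],40],[[0,0,24],[40,-180,10],40],[[0,0,32],[54,-241,20],40],[[0,0,32],[54,-241,20],40],[[0,0,32],[54,-241,20],40]]' 20
cat > meas.py <<'E'
from h import *
import sys
img,P,K,T,red,org,grn,s=scene(sys.argv[1])
p,r,st=tcp();print(p,st["time"],np.round(st["joint_positions"],2)); z=P[...,2]
c=np.array(eval(sys.argv[2])) 
for n,h in(("bolt_head",.048),("pointer_tip",.029),("mark",.02),("bracket",0)):
    for o in viewer.place_of("wrist",n)[:1]: print(n,round(o["conf"],2),(np.array(o["point"])*[400,640]).round(),ray(K,T,o["point"],h).round(4))
m=(np.hypot(P[...,0]-c[0],P[...,1]-c[1])<.02)&(z>.0565)&(z<.066);q=P[m]
(cx,sz,ang)=cv2.minAreaRect((q[:,:2]*1000).astype(np.float32))
hull=cv2.convexHull((q[:,:2]*1000).astype(np.float32));M=cv2.moments(hull)
c=np.array([M["m10"],M["m01"]])/M["m00"]/1000
print("hex",len(q),np.median(q[:,2]),"c",c.round(4),"rect",np.round(cx,1),np.round(sz,1),round(ang,1))
near=np.hypot(P[...,0]-c[0],P[...,1]-c[1])
q=P[org&(z>.024)&(z<.034)&(near>.03)&(near<.11)]
x,y,a,b=cv2.fitLine((q[:,:2]*1000).astype(np.float32),cv2.DIST_HUBER,0,.01,.01).ravel()
if y>0:x,y=-x,-y
n=np.array([-y,x]);print("pointer",len(q),np.degrees(np.arctan2(y,x)),"line offset from c mm",n@(np.array([a,b])-c*1000),"maxr",np.nanmax(np.hypot(*(q[:,:2]-c).T)))
e=q[np.hypot(*(q[:,:2]-c).T)>.09].mean(0)-[*c,0];print("tipdir",np.degrees(np.arctan2(e[1],e[0])))
q=P[grn&(near<.135)&(z>.028)&(z<.04)];e=np.array(cv2.minAreaRect((q[:,:2]*1000).astype(np.float32))[0])/1000-c
print("mark",len(q),e,"r",np.hypot(*e),"ang",np.degrees(np.arctan2(e[1],e[0])),q.mean(0))
q=P[(z>.08)&(z<.09)&(near<.09)&(s>90)&~red&~org];l=q[:,0]<c[0]
for k in(l,~l):
    a=q[k];u=cv2.fitLine((a[:,:2]*1000).astype(np.float32),cv2.DIST_HUBER,0,.01,.01).ravel();print("plate",len(a),np.degrees(np.arctan(u[1]/u[0])),"perp dist",abs(u[0]*(u[3]-c[1]*1000)-u[1]*(u[2]-c[0]*1000)))
E
python3 meas.py w6 "[.487,.055]"
```

```text
time: 10.02
eef_pos: [0.4297, 0.02, 0.2347]
tcp_rot: [0.0, 0.993, -0.116, -0.001]
force: [0.8, 0.1, -0.6]
width: 0.0402
grip_force: 0.0
[0.4298281  0.01922246 0.23500119] 10.075 [-0.03 -0.37  1.68 -0.    1.84  1.77]
bolt_head 0.81 [125. 263.] [0.486 0.056 0.048]
pointer_tip 0.86 [128. 376.] [ 0.4581 -0.04    0.029 ]
bracket 0.74 [121. 269.] [0.4855 0.0572 0.    ]
hex 541 0.06117182280194933 c [0.4868 0.0561] rect [487.  56.] [19.9 21.8] 72.6
pointer 440 -106.67558 line offset from c mm 0.2405738780788269 maxr 0.09952917357218967
tipdir -106.53279610040666
mark 142 [ 0.02706848 -0.11028656] r 0.1135597967535442 ang -76.21004126860188 [ 0.51409115 -0.054878    0.03263711]
plate 1017 -89.50576 perp dist 37.2981809706617
plate 1230 -89.52299 perp dist 37.66594289221265
```

View pics/w6.png

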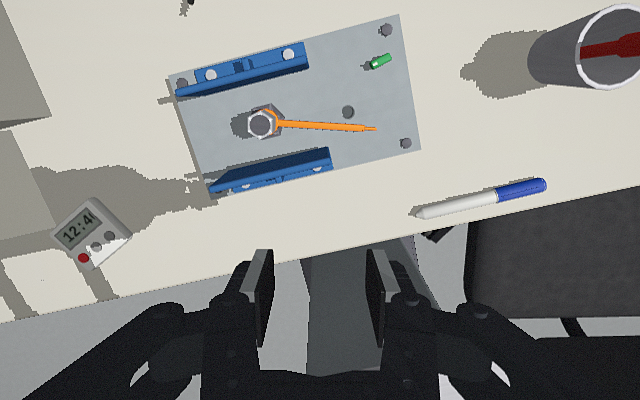

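The head is at (262,124), the pointer runs from (275,122) to (375,128), the mark is at (381,61), and the gap is clear. The bolt needs about 30.4° of turn.

```bash
python3 -c "
from h import *
goto([.4868,.0561,.120],np.radians(-106.6))"
```

```text
turn [0. 0. 3.] shift [ 46.5 -49.9 115.4]
```

```bash
python3 -m handwheel '[[[0,0,3],[30,-30,10],40],[[0,0,3],[46.5,-50,50],40],[[0,0,3],[46.5,-50,100],40],[[0,0,3],[46.5,-50,115],40],[[0,0,3],[46.5,-50,115],40],[[0,0,3],[46.5,-50,115],40]]' 20
python3 - <<'E'
from h import *
goto([.4868,.0561,.054],np.radians(-106.6))
img,P,K,T,red,org,grn,s=scene("w7");z=P[...,2]
q=P[(np.hypot(P[...,0]-.487,P[...,1]-.056)<.02)&(z>.0565)&(z<.066)];print(len(q))
if len(q)>20:
    M=cv2.moments(cv2.convexHull((q[:,:2]*1000).astype(np.float32)));print(M["m10"]/M["m00"],M["m01"]/M["m00"])
E
```

```text
time: 11.02
eef_pos: [0.4876, 0.0572, 0.1231]
tcp_rot: [-0.0, 0.99, -0.143, 0.002]
force: [-0.0, -1.0, 0.3]
width: 0.0402
grip_force: 0.0
turn [-0.1 -0.2  0.1] shift [-0.7  1.4 69.1]
1117
486.8989795011853 56.286494312655776
```

```bash
python3 -m handwheel '[[[0,0,0],[-0.5,1,30],40],[[0,0,0],[-0.5,1,55],40],[[0,0,0],[-0.5,1,66],40],[[0,0,0],[-0.5,1,69],40],[[0,0,0],[-0.5,1,69],40],[[0,0,0],[-0.5,1,69],40]]' 20
python3 -m handwheel '[[[0,0,0],[0,0,0],25],[[0,0,0],[0,0,0],10],[[0,0,0],[0,0,0],10],[[0,0,0],[0,0,0],10],[[0,0,0],[0,0,0],10]]' 30
```

```text
time: 11.82
eef_pos: [0.4864, 0.0568, 0.0526]
tcp_rot: [-0.0, 0.99, -0.143, 0.001]
force: [-0.2, 0.8, -0.1]
width: 0.04
grip_force: 0.0
time: 12.45
eef_pos: [0.4861, 0.057, 0.0521]
tcp_rot: [-0.0, 0.99, -0.143, 0.001]
force: [-0.7, 2.0, 5.0]
width: 0.0193
grip_force: 30.9
```

```bash
python3 -m handwheel '[[[0,0,0],[0,0,0],5],[[0,0,0],[0,0,0],5],[[0,0,-5],[0,0,0],5],[[0,0,-10],[0,0,0],5],[[0,0,-15],[0,0,0],5],[[0,0,-20],[0,0,0],5],[[0,0,-25],[0,0,0],5],[[0,0,-25],[0,0,0],5]]' 70
cat > m2.py <<'E'
from h import *
import sys
img,P,K,T,red,org,grn,s=scene(sys.argv[1]);z=P[...,2];c=np.array([.4868,.0561])
near=np.hypot(P[...,0]-c[0],P[...,1]-c[1])
q=P[org&(z>.024)&(z<.034)&(near>.035)&(near<.11)]
x,y,a,b=cv2.fitLine((q[:,:2]*1000).astype(np.float32),cv2.DIST_HUBER,0,.01,.01).ravel()
if y>0:x,y=-x,-y
print("pointer",len(q),np.degrees(np.arctan2(y,x)))
t=q[np.hypot(*(q[:,:2]-c).T)>.085]
if len(t): e=np.median(t,0)[:2]-c;print("tipdir",len(t),np.degrees(np.arctan2(e[1],e[0])))
q=P[grn&(near<.135)&(z>.028)&(z<.04)]
if len(q): e=np.array(cv2.minAreaRect((q[:,:2]*1000).astype(np.float32))[0])/1000-c;print("mark",len(q),np.degrees(np.arctan2(e[1],e[0])))
m=tcp()[1].as_matrix();print("tool y",np.degrees(np.arctan2(m[1,1],m[0,1])),tcp()[0])
E
python3 m2.py w8
```

```text
time: 13.45
eef_pos: [0.4861, 0.0564, 0.0522]
tcp_rot: [0.0, 0.997, 0.075, 0.001]
force: [-1.0, -0.0, 6.7]
width: 0.0191
grip_force: 68.5
pointer 1623 -82.12657
tipdir 227 -80.84201028320213
mark 641 -75.95372480398457
tool y -81.45728209967052 [0.48608906 0.0564169  0.05220319]
```

View pics/w8.png

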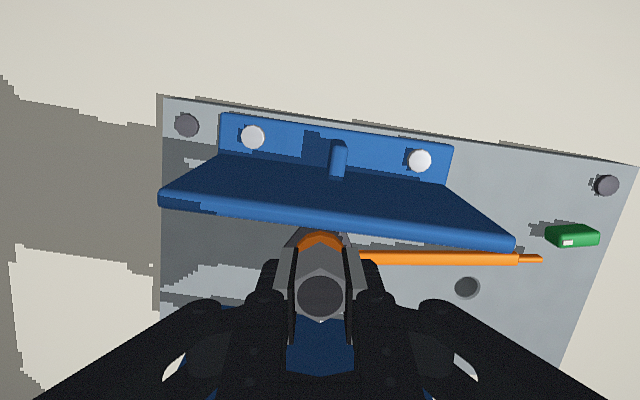

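The head is gripped and the pointer has followed to (540,258). The mark is at (572,236), about 5° further on.

```bash
python3 -m handwheel '[[[0,0,-3],[0,0,0],5],[[0,0,-5.4],[0,0,0],5],[[0,0,-5.4],[0,0,0],5],[[0,0,-5.4],[0,0,0],5],[[0,0,-5.4],[0,0,0],5]]' 70
python3 m2.py w9
python3 - <<'E'
import cv2
cv2.imwrite("pics/w9c.png",cv2.resize(cv2.imread("pics/w9.png")[150:350,260:640],(760,400),interpolation=2))
E
```

```text
time: 14.12
eef_pos: [0.4861, 0.0563, 0.0522]
tcp_rot: [0.0, 0.993, 0.121, 0.001]
force: [-0.7, 0.3, 5.9]
width: 0.0186
grip_force: 68.5
pointer 944 -76.753265
tipdir 115 -75.75927045450405
mark 611 -75.9487146375412
tool y -76.07116600209241 [0.48611225 0.05629894 0.05222766]
```

View pics/w9c.png

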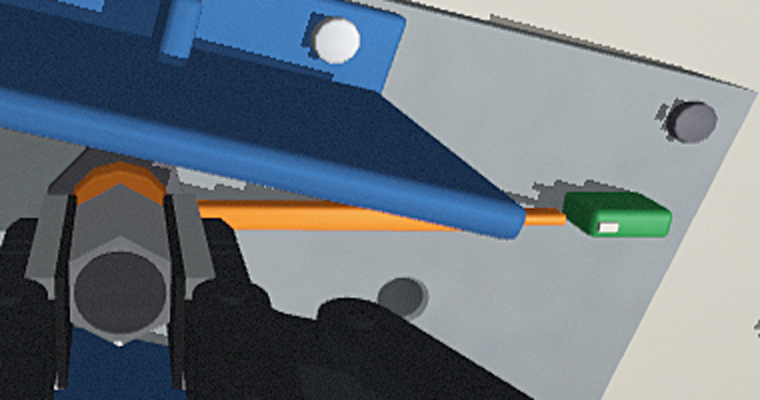

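The pointer tip at (545,217) meets the green tab at (618,214) and the head is still gripped at 68 N, so I'm handing in.

```bash
python3 -c "
from h import *
print(viewer.snapshot('side')[0].shape, viewer.search_frame('side','lock_pin')[:1]); print(job_done())"
```

```text
(400, 640, 3) [{'box': [0.5272, 0.4742, 0.5377, 0.5305], 'conf': 0.55}]
the job is handed in; nothing more can be done
None
```

The red pin stands upright in the cup, and the bolt is turned so the pointer lines up with the green mark to within about half a degree by camera, with the gripper still holding the head at about 68 N; the job is handed in, but no verdict came back.

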